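# Clamp the amplifier module in the soldering holder

### The arm

A 6-joint arm with a two-finger parallel gripper is mounted at the origin on the work surface. World frame = base frame: x ahead of the robot, y to its left, z up, the work surface at z = 0. Lengths are in m, angles in rad, forces in N, time in s.
With the tool pointing down it reaches from about 0.275 to 0.875 m from the base axis. Payload 12.5 kg.
Tool frame: the origin (TCP) lies at the very end of the fingers, on their centre line; the grasp point (between the pads) lies 19 mm behind it (manip.grasp_offset is the distance from the TCP to the grasp point, in m); z points along the fingers, y is the line along which they close (so a half turn about z gives the same grasp; the last joint's range is limited). The gripper opens to 85 mm and grips with 20 to 120 N. Pads are 22 mm wide; open, the fingers measure 114 mm over their backs; the gripper's body (76 mm by 85 mm) begins 54 mm behind the grasp point. The pads swing forward as they close: fully open they stand 13 mm farther back than shut.
Start: joints at [-1.281, 0.351, 1.652, -0, 1.139, -0.085], TCP at [0.201, -0.512, 0.231] pointing down, gripper open.
Joint ranges: [-2.75, 2.75], [-0.79, 2.1], [0.01, 2.65], [-1.57, 4.71], [0.07, 3.14], [-2.87, 2.87]. Speed limits (rad/s): [2.22, 2.22, 2.79, 3.14, 3.14, 3.14].

### API

Orientations are given as [roll, pitch, yaw] about the fixed x, y, z axes, in that order (R = Rz(yaw) Ry(pitch) Rx(roll)).
In Python, from cell import manip gives the robot as it stands. The module is installed in compiled form; this text tells all that it offers.
- The arm moves only by the tool arm_command, never from a script. Its argument "motion" is a list of rows, each an object with "delta_pos": the shift along the world's x, y, z each as a share of 20 mm, from -1 to 1, a list of three; "roll": the turn about the world's z as a share of 5 degrees, from -1 to 1. In form: [{"delta_pos": [tx, ty, tz], "roll": roll}, ...]. A call has 1 to 10 rows; each row shifts and turns the commanded pose from where the row before left it; what a row does not reach is not made up. A row lasts 1/12 s, in which the tool goes at most 41.7 mm and 7.16 degrees, less where a joint would pass 70% of its speed; a pose out of reach is approached as far as the arm can. A call with a number of a shift or a turn outside -1 to 1 is refused whole. A call with a gripper value outside its range is refused whole. "hand" is the opening, from 0 (shut) to 1 (fully open), set as the call begins (left out, the last holds). The fingers move at their own pace and stop on an object; "force" is the grip in N (left out, the last holds). Time passes only in rows, so rows that do not move let the fingers close. It gives the time, the measured TCP pose, the force, the opening and the grip force at its end, in the units of the state.
- manip.sense(): the state, without advancing time (a new reading comes with each control period).
- manip.snapshot(name): name is "scene" or "top" or "wrist"; returns a dict with "color" (480x640x3 uint8, red, green, blue), "depth" (480x640 float32, m along the optical axis (not along the pixel's ray), 0 where there is no reading), "K" (3x3 intrinsics, pixels), "k1" (the pictures are not rectified: a ray, as slopes to the right and down, at radius r is drawn at 1 + k1 r^2 times it, then the intrinsics apply), "xyz" and "rotation" of the camera in the world; the wrist camera has in their place "mount" (4x4, takes a point from camera to tool coordinates, whose origin is the TCP and whose axes are the flange's). Camera axes: x right, y up, looking along -z (the intrinsics and any distortion apply to the point x, -y, -z); pixel columns grow to the right and rows downward; lengths in m; the calibration is good to about 2 mm. A picture is of the moment at which its call begins: read the wrist's pose just before it.
- manip.close_job(): hands the job in; it is judged then, once.
The state is a dict: "clock": time; "joint_pos": joint angles; "qd": joint speeds; "joint_torque": joint torques, N m; "eef_pos": TCP position; "tool_rot": TCP orientation; "ft_force": force on the tool from outside, world axes, zero at the start; "torque": the same for the moment, N m; "gripper_width": finger opening in m; "finger_force": force on a finger pad.
Only numpy, scipy, OpenCV 4.12 (cv2) and the standard library are available. Lean on these libraries where they do the work, as an engineer would, in place of code of your own. Each camera call takes 0.05 s, during which the arm holds its last target. There are 200 camera calls.

### The job

The amplifier module (silver bar with a green board) is in the rack with only its end within reach: draw it right out and lay it down on the open bench, then take it again round its middle, because both its ends go inside the holder's purple jaws, and set it level and fully down in both jaws, green side up, either way round. Then push the sliding jaw (the one with the orange tab) up against it until there is no play, and let go. Do not drop the module, and leave the other things where they are.

Things in the scene. Friction and masses are not known exactly. Their poses are not given: they have to be found in the camera images.
- module: Amplifier module: silver bar 200 mm long (its x), 44 wide (y), 22 high, with a green board 42 wide on top (to z = 28 mm) and a white connector near each end (to 34); about 0.3 kg, ends alike. Origin: centre of the underside, z up. At first it lies on the bench along any one of the rack's bays, 58 to 70 mm of it sticking out in front of the roof.
- rack: Grey pigeonhole rack, fixed, 150 mm deep (x), 240 wide (y), no floor: flat roof (underside 45, top 50 mm above the bench), 6 mm partitions, closed back. Three bays 72 mm wide, middles at y = -78, 0, +78 mm, open at x = -75 mm: things are drawn out along its -x. A blue tray on the roof from x = -3 mm back reaches 80 mm height. Origin: centre of its footprint.
- mouth (a point): Middle of the rack's open front edge, on the bench (rack x = -75 mm). The bench in front of the rack is free for 220 mm and more from here, as wide as the rack.
- holder: Module holder, fixed: black grooved plate, x -122 to +138 mm, 130 mm wide (y), top 14 mm above the bench, with two purple trough jaws for the module's ends; the module lies along holder x. Origin: on the bench below the middle of the clamped module, z up. Between the jaws the module's sides stay open to fingers. Stub pins 22 mm high stand near its corners (|x| > 55, |y| > 40 mm).
- nest (a point): Where the centre of the module's underside belongs when clamped: holder x = 0, y = 0, 26 mm above the bench (the floor of both jaws), axes as the holder's. Jaw side walls: 49 mm apart inside up to 56 mm above the bench, then flaring to 60 mm apart at their top, 64 mm above the bench.
- fixed_face (a point): Inner face of the fixed jaw's end wall, at holder x = -100 mm; this jaw's trough covers holder x from -108 to -36 mm.
- jaw (a joint): Sliding jaw position in m: 0 = fully open, grows to at most 0.020 as it slides along holder -x to the fixed jaw. It stays where left; 2 N moves it, up to 6 N with the module before it. Starts at 0 to 0.004; at 0.012 it stops on a module lying against the fixed jaw. At 0 its trough covers holder x 38 to 112 mm, where its end wall's inner face is; all shifts with the joint.
- tab (a point): Centre of the outer face of the sliding jaw's orange push tab (34 mm wide, 16 to 56 mm above the bench; this point at 36 mm); at joint 0 it is at holder x = +126 mm, and moves with the jaw. Push it along holder -x.
- supply: Bystander: white power supply, 200 x 42 x 30 mm, in another bay, sticking out like the module. Origin: centre of its underside, x along its length.
- heatsink: Bystander: blue finned heat-sink, 200 x 42 x 30 mm, in another bay, sticking out like the module. Origin: centre of its underside, x along its length.
- tin: Bystander: open brass tin with brass wool, 66 mm across, 38 mm high, behind the holder. Origin: centre of its underside.
- tinlid: Bystander: steel lid lying open side up, 70 mm across, 10 mm high, between rack and holder. Origin: centre of its underside.
- tube: Bystander: standing clear solder tube with black ends, 34 mm across the foot, 108 mm high, between rack and holder. Origin: centre of its underside.
- spool: Bystander: steel solder spool lying flat, 62 mm across, 30 mm high, beside the rack. Origin: centre of its underside.
- driver: Bystander: screwdriver with a red handle, about 170 mm long, lying along its x axis on the bench behind the holder.
Not all that is in view belongs to the job. Of the things that look like the module, the larger one is meant.

How it is judged:
On the way, in this order (a step that is already met when the one before it is completed fails the run):
1. the module lies on the bench, let go, its whole length clear of the rack ((x of module in the frame of rack below -0.178 m or y of module in the frame of rack below -0.225 m or y of module in the frame of rack above 0.225 m) and height (world z) of module below 0.004 m and angle between module's own z axis and vertical below 0.05 rad and contact force between the fingers and module below 0.1 N and linear speed of module below 0.02 m/s), for 0.2 s.
2. the module lies level, fully down in both jaws, and is let go (z of module in the frame of holder between 0.023 and 0.029 m and y of module in the frame of holder between -0.005 and 0.005 m and angle between the x axis of module and the x axis of holder, either way round below 0.04 rad and angle between module's own z axis and vertical below 0.03 rad and contact force between the fingers and module below 0.1 N and linear speed of module below 0.02 m/s), for 0.2 s.
At the end, for the whole second after the job is handed in: Module let go and at rest in both jaws: underside within 3 mm of the jaw floors, level within 0.03 rad, in line within 0.04 rad, centred within 5 mm sideways and 3 mm lengthwise; sliding jaw pushed up past 0.010 (under 2 mm of play) (all of step 2 and x of module in the frame of holder between -0.003 and 0.003 m and value of joint jaw above 0.01 m and velocity of joint jaw below 0.005 m/s); the robot touches nothing.
It fails at once if the module is dropped or thrown (moves faster than 0.35 m/s with no finger on it) (linear speed of module above 0.35 m/s and contact force between the fingers and module below 0.05 N).
It fails at once if one of the other things (supply, heat-sink, tin, lid, tube, spool, screwdriver) is shifted by more than 20 mm (distance of any of supply, heatsink, tin, tinlid, tube, spool, driver from where it was at the start of the episode above 0.02 m).
It also fails if it takes over 59 s, if anything falls off the work surface, if the arm or the gripper's body presses on something with over 40 N, if the wrist force passes 120 N, or if a joint passes its speed limit or range.

## Working session

There is one attempt and no reset: what is moved stays moved. The work goes in short steps, Python scripts to look and compute and a tool call to move; the robot and the scene stay as the last step left them, time stands still between calls to the robot, and variables do not carry over. Pictures are saved under pics/ and viewed, at most 10 in all, crops included, and the job is handed in when it is done.

Besides the shell and the picture viewer there is one more tool, called after "Call:" in YAML: its name, and indented under it one key for each argument. arm_command: Moves the arm, as the interface text tells. Shift numbers are shares of 20 mm and turn numbers shares of 5 degrees, none past 1 either way. Its arguments: {"type":"object","properties":{"motion":{"type":"array"},"hand":{"type":"number"},"force":{"type":"number"}},"required":["motion"]}

```bash
mkdir -p pics; cat > h.py <<'E'
import numpy as np, cv2, pickle
from scipy.spatial.transform import Rotation as R
from cell import manip
def snap(n):
    s=manip.sense(); d=manip.snapshot(n)
    if n=='wrist':
        M=np.array(d['mount']); Rt=np.array(s['tool_rot'])
        Rt=R.from_euler('xyz',Rt).as_matrix() if Rt.size==3 else Rt
        d['rotation']=Rt@M[:3,:3]; d['xyz']=Rt@M[:3,3]+np.array(s['eef_pos'])
    return d
def world(d,uv,z=None):
    "pixels -> world, by depth or on plane z"
    uv=np.array(uv,float).reshape(-1,2); K=d['K']; k=d['k1']
    p=(uv-[K[0][2],K[1][2]])/[K[0][0],K[1][1]]
    q=p.copy()
    for _ in range(20): q=p/(1+k*(q**2).sum(1,keepdims=True))
    r=np.c_[q[:,0],-q[:,1],-np.ones(len(q))]@np.array(d['rotation']).T
    o=np.array(d['xyz'])
    if z is None: t=np.array([d['depth'][int(round(v)),int(round(u))] for u,v in uv])
    else: t=(z-o[2])/r[:,2]
    return o+r*t[:,None]
def save(d,n): cv2.imwrite('pics/'+n,d['color'][:,:,::-1]); pickle.dump(d,open(n+'.pkl','wb'))
def load(n): return pickle.load(open(n+'.pkl','rb'))
E
python3 - <<'E'
from h import *
print(manip.sense()); print(manip.grasp_offset)
for n in('top','scene'):
    d=snap(n); save(d,n+'0.png'); print(n,d['xyz'],d['rotation'],d['K'],d['k1'])
E
```

```text
{'clock': 0.0, 'joint_pos': array([-1.28059915e+00,  3.51236148e-01,  1.65242243e+00, -3.62437003e-05,
        1.13910407e+00, -8.45703238e-02]), 'qd': array([-7.84210645e-04,  1.46792172e-03, -7.84428707e-05, -6.30646042e-05,
        1.97008586e-03,  1.93478579e-03]), 'joint_torque': array([-2.56685662e-04, -5.06092429e+01, -2.91407347e+01, -7.66285689e-05,
        4.44287754e-03, -2.43878581e-06]), 'eef_pos': array([ 0.20126649, -0.51149491,  0.2307591 ]), 'tool_rot': array([-3.14042407e+00, -6.60448403e-05,  3.74782643e-01]), 'ft_force': array([-0.15849923,  0.42693184,  0.40443533]), 'torque': array([-0.05129552, -0.01557694, -0.03712571]), 'finger_force': 0.0, 'gripper_width': 0.08526867026511929}
0.0187
top [0.42271928 0.01509357 1.69465187] [ 0.07026371 -0.0059714  -1.57660758] [[623.71447486   0.         311.62021684]
 [  0.         623.71447486 224.93968835]
 [  0.           0.           1.        ]] -0.22107514397224964
scene [ 0.81615589 -0.48578236  0.86590945] [0.63137    0.01580705 0.47580696] [[488.93020141   0.         329.01416481]
 [  0.         488.93020141 241.01424664]
 [  0.           0.           1.        ]] -0.005132023790804306
```

View pics/top0.png

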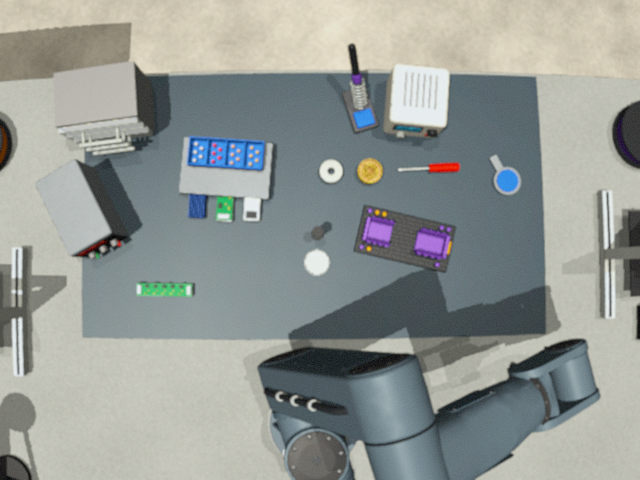

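View pics/scene0.png

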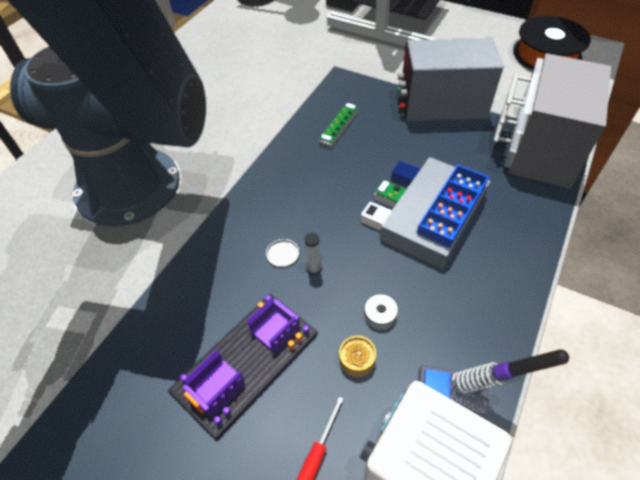

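The top view shows the module end (green) in the middle bay at about (225,208). The rack is at (227,168) and the holder at (405,238), with the fixed jaw on the left at (378,232) and the orange tab at (450,247). The green bar at (165,290) is the decoy. The scene view agrees. Next I'll enlarge the top view.

```bash
cat >> h.py <<'E'
_w=world
def world(d,uv,z=None):
    d=dict(d); r=np.array(d['rotation'])
    if r.size==3: d['rotation']=R.from_euler('xyz',r).as_matrix()
    return _w(d,uv,z)
E
python3 - <<'E'
from h import *
d=load('top0.png'); c=d['color'][:,:,::-1]
a=cv2.resize(c[130:280,170:290],None,fx=4,fy=4,interpolation=cv2.INTER_CUBIC)
b=cv2.resize(c[195:283,345:465],None,fx=2.6,fy=2.6,interpolation=cv2.INTER_CUBIC)
im=np.zeros((600,800,3),np.uint8); im[:600,:480]=a; im[:b.shape[0],485:485+b.shape[1]]=b
cv2.imwrite('pics/crop.png',im)
for n,uv,z in [('module',(225,208),.028),('mid board',(225,208),None),('rackroof FL',(180,190),None)]: print(n,world(d,uv,z))
E
```

```text
module [[0.5869609  0.23752689 0.028     ]]
mid board [[0.58698337 0.23755732 0.02777204]]
rackroof FL [[0.63419464 0.35677902 0.04975699]]
```

View pics/crop.png

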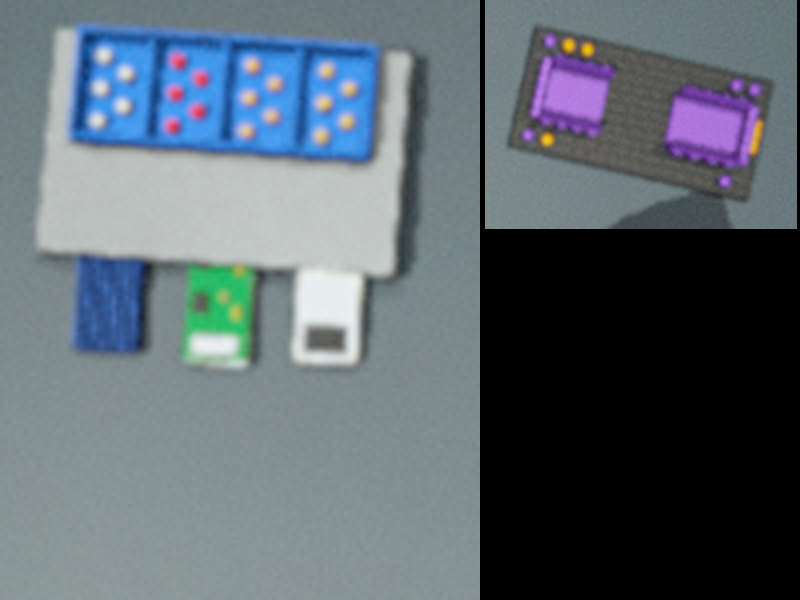

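The crop shows the rack front edge from (38,250) to (395,277), the module end at (183..252,364), and the holder plate corners at (538,27), (772,82), (745,200) and (510,147).

```bash
python3 - <<'E'
from h import *
d=load('top0.png')
L=lambda p:[(170+x/4-.4,130+y/4-.4) for x,y in p]
H=lambda p:[(345+(x-485)/2.6-.3,195+y/2.6-.3) for x,y in p]
r=world(d,L([(38,250),(395,277)]),.05); e=r[1]-r[0]
print('rack front',r,'len',np.linalg.norm(e),'rack x dir deg',np.degrees(np.arctan2(e[1],e[0]))+90,'mouth',r.mean(0))
m=world(d,L([(183,362),(252,366)]),.011); print('mod end',m, m.mean(0))
m=world(d,L([(190,268),(256,270),(183,335),(252,338)]),.028); print('mod sides',m)
h=world(d,H([(538,27),(772,82),(745,200),(510,147)]),.014)
x=(h[1]+h[2]-h[0]-h[3])/2; print('holder',h,np.linalg.norm(x),np.degrees(np.arctan2(x[1],x[0])))
u=x/np.linalg.norm(x); print('origin',h.mean(0)-.008*u,'center',h.mean(0))
for n,p in dict(lid=(317,263),tube=(320,230),spool=(331,170),tin=(370,170)).items(): print(n,world(d,p))
E
```

```text
rack front [[0.62851842 0.35910495 0.05      ]
 [0.60844369 0.11903664 0.05      ]] len 0.24090617726489422 rack x dir deg -4.780003611638364 mouth [0.61848106 0.23907079 0.05      ]
mod end [[0.55576153 0.26609266 0.011     ]
 [0.55276247 0.21882831 0.011     ]] [0.554262   0.24246048 0.011     ]
mod sides [[0.6180434  0.25922802 0.028     ]
 [0.61632951 0.21435345 0.028     ]
 [0.57266197 0.26366762 0.028     ]
 [0.57033437 0.21684251 0.028     ]]
holder [[ 0.59417763 -0.14103603  0.014     ]
 [ 0.53526332 -0.38833969  0.014     ]
 [ 0.41161085 -0.35712409  0.014     ]
 [ 0.46918821 -0.11041945  0.014     ]] 0.2537786987174184 -103.26847630995654
origin [ 0.50439612 -0.24144337  0.014     ] center [ 0.50256    -0.24922982  0.014     ]
lid [[ 0.43828611 -0.00973112 -0.0006995 ]]
tube [[ 0.52123379 -0.01629903  0.10884225]]
spool [[ 0.69260379 -0.04975336  0.00194382]]
tin [[ 0.68911408 -0.15502958  0.02224859]]
```

Call:
arm_command:
  motion:
    - {"delta_pos": [0.478,0.938,0],"roll": -0.131}
    - {"delta_pos": [0.478,0.938,0],"roll": -0.131}
    - {"delta_pos": [0.478,0.938,0],"roll": -0.131}
    - {"delta_pos": [0.478,0.938,0],"roll": -0.131}
    - {"delta_pos": [0.478,0.938,0],"roll": -0.131}
    - {"delta_pos": [0.478,0.938,0],"roll": -0.131}
    - {"delta_pos": [0.478,0.938,0],"roll": -0.131}
    - {"delta_pos": [0.478,0.938,0],"roll": -0.131}
    - {"delta_pos": [0.478,0.938,0],"roll": -0.131}
    - {"delta_pos": [0.478,0.938,0],"roll": -0.131}
  hand: 0.7
  force: 60

```text
clock: 0.93
eef_pos: [0.2972, -0.3231, 0.2311]
tool_rot: [-3.141, 0.0, 0.26]
ft_force: [0.7, 0.0, 0.9]
gripper_width: 0.0596
finger_force: 0.0
```

Call:
arm_command:
  motion:
    - {"delta_pos": [0.478,0.938,0],"roll": -0.131}
    - {"delta_pos": [0.478,0.938,0],"roll": -0.131}
    - {"delta_pos": [0.478,0.938,0],"roll": -0.131}
    - {"delta_pos": [0.478,0.938,0],"roll": -0.131}
    - {"delta_pos": [0.478,0.938,0],"roll": -0.131}
    - {"delta_pos": [0.478,0.938,0],"roll": -0.131}
    - {"delta_pos": [0.478,0.938,0],"roll": -0.131}
    - {"delta_pos": [0.478,0.938,0],"roll": -0.131}
    - {"delta_pos": [0.478,0.938,0],"roll": -0.131}
    - {"delta_pos": [0.478,0.938,0],"roll": -0.131}

```text
clock: 1.77
eef_pos: [0.3928, -0.1356, 0.2312]
tool_rot: [-3.141, 0.0, 0.146]
ft_force: [-1.0, 0.4, -0.1]
gripper_width: 0.0595
finger_force: 0.0
```

Call:
arm_command:
  motion:
    - {"delta_pos": [0.478,0.938,0],"roll": -0.131}
    - {"delta_pos": [0.478,0.938,0],"roll": -0.131}
    - {"delta_pos": [0.478,0.938,0],"roll": -0.131}
    - {"delta_pos": [0.478,0.938,0],"roll": -0.131}
    - {"delta_pos": [0.478,0.938,0],"roll": -0.131}
    - {"delta_pos": [0.478,0.938,0],"roll": -0.131}
    - {"delta_pos": [0.478,0.938,0],"roll": -0.131}
    - {"delta_pos": [0.478,0.938,0],"roll": -0.131}
    - {"delta_pos": [0.478,0.938,0],"roll": -0.131}
    - {"delta_pos": [0.478,0.938,0],"roll": -0.131}

```text
clock: 2.6
eef_pos: [0.4883, 0.052, 0.231]
tool_rot: [3.142, 0.001, 0.031]
ft_force: [0.9, -0.4, 0.5]
gripper_width: 0.0599
finger_force: 0.0
```

Call:
arm_command:
  motion:
    - {"delta_pos": [0.478,0.938,0],"roll": -0.131}
    - {"delta_pos": [0.478,0.938,0],"roll": -0.131}
    - {"delta_pos": [0.478,0.938,0],"roll": -0.131}
    - {"delta_pos": [0.478,0.938,0],"roll": -0.131}
    - {"delta_pos": [0.478,0.938,0],"roll": -0.131}
    - {"delta_pos": [0.478,0.938,0],"roll": -0.131}
    - {"delta_pos": [0.478,0.938,0],"roll": -0.131}
    - {"delta_pos": [0.478,0.938,0],"roll": -0.131}
    - {"delta_pos": [0.478,0.938,0],"roll": -0.131}
    - {"delta_pos": [0.478,0.938,0],"roll": -0.131}
    - {"delta_pos": [0,0,0],"roll": 0}

```text
invalid input at $.motion: expected 1 to 10 rows
```

```bash
python3 - <<'E'
from h import *
d=snap('wrist'); save(d,'w1.png'); s=manip.sense(); print(s['eef_pos'],s['tool_rot'])
E
```

```text
[0.48962366 0.05427357 0.23112517] [-3.14061575e+00 -4.72366731e-04  3.11600604e-02]
```

View pics/w1.png

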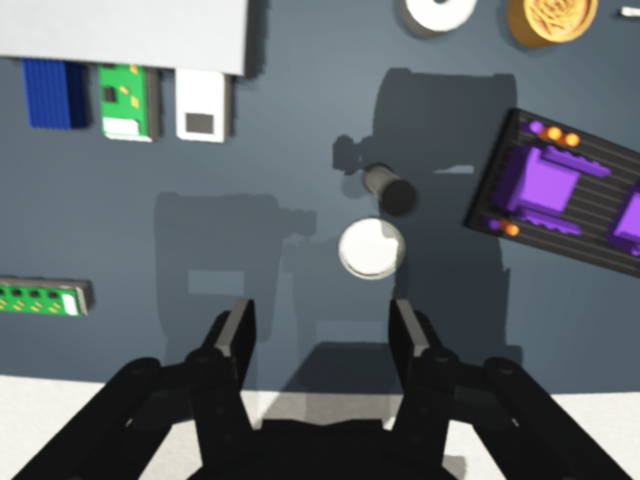

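The wrist view shows the module end at about (103..152,137), with board sides running up to (98,66) and (145,66). The lid is at (371,248), the tube at (390,195) and the fixed jaw at (540,185). The last call was refused for having 11 rows, so the arm is one call short.

```bash
python3 - <<'E'
from h import *
d=load('w1.png')
print(world(d,[(103,137),(150,139),(98,66),(145,66)],.028))
print(world(d,[(0,55),(243,75)],.05), 'decoy',world(d,[(89,280),(87,315)],.02))
E
```

```text
[[0.55492979 0.26560349 0.028     ]
 [0.55347552 0.21829802 0.028     ]
 [0.61936786 0.26178273 0.028     ]
 [0.619052   0.21648545 0.028     ]]
[[0.6279474  0.34134143 0.05      ]
 [0.60948883 0.12107571 0.05      ]] decoy [[0.39647887 0.31349802 0.02      ]
 [0.35018277 0.32531901 0.02      ]]
```

Call:
arm_command:
  motion:
    - {"delta_pos": [0.478,0.938,0],"roll": -0.131}
    - {"delta_pos": [0.478,0.938,0],"roll": -0.131}
    - {"delta_pos": [0.478,0.938,0],"roll": -0.131}
    - {"delta_pos": [0.478,0.938,0],"roll": -0.131}
    - {"delta_pos": [0.478,0.938,0],"roll": -0.131}
    - {"delta_pos": [0.478,0.938,0],"roll": -0.131}
    - {"delta_pos": [0.478,0.938,0],"roll": -0.131}
    - {"delta_pos": [0.478,0.938,0],"roll": -0.131}
    - {"delta_pos": [0.478,0.938,0],"roll": -0.131}
    - {"delta_pos": [0.478,0.938,0],"roll": -0.131}

```text
clock: 3.48
eef_pos: [0.584, 0.2395, 0.2309]
tool_rot: [3.141, 0.001, -0.083]
ft_force: [-0.5, -0.3, -0.0]
gripper_width: 0.0597
finger_force: 0.0
```

Call:
arm_command:
  motion:
    - {"delta_pos": [0,0.04,-1],"roll": 0}
    - {"delta_pos": [0,0,-1],"roll": 0}
    - {"delta_pos": [0,0,-1],"roll": 0}
    - {"delta_pos": [0,0,-1],"roll": 0}
    - {"delta_pos": [0,0,-1],"roll": 0}
    - {"delta_pos": [0,0,-1],"roll": 0}
    - {"delta_pos": [0,0,-1],"roll": 0}
    - {"delta_pos": [0,0,-1],"roll": 0}
    - {"delta_pos": [0,0,-1],"roll": 0}
    - {"delta_pos": [0,0,-1],"roll": 0}

```text
clock: 4.32
eef_pos: [0.5835, 0.2393, 0.03]
tool_rot: [3.141, 0.001, -0.082]
ft_force: [0.8, 1.2, -0.3]
gripper_width: 0.0595
finger_force: 0.0
```

Call:
arm_command:
  motion:
    - {"delta_pos": [0,0,-0.5],"roll": 0}
    - {"delta_pos": [0,0,-0.4],"roll": 0}
    - {"delta_pos": [0,0,-0.35],"roll": 0}
    - {"delta_pos": [0,0,0],"roll": 0}

```text
clock: 4.65
eef_pos: [0.5835, 0.2393, 0.0055]
tool_rot: [3.141, 0.001, -0.082]
ft_force: [0.0, -0.0, -0.2]
gripper_width: 0.0596
finger_force: 0.0
```

Call:
arm_command:
  motion:
    - {"delta_pos": [0,0,0],"roll": 0}
    - {"delta_pos": [0,0,0],"roll": 0}
    - {"delta_pos": [0,0,0],"roll": 0}
    - {"delta_pos": [0,0,0],"roll": 0}
    - {"delta_pos": [0,0,0],"roll": 0}
    - {"delta_pos": [0,0,0],"roll": 0}
  hand: 0.3
  force: 40

```text
clock: 5.15
eef_pos: [0.5844, 0.2397, 0.0074]
tool_rot: [-3.141, -0.002, -0.082]
ft_force: [-0.6, -0.1, 6.2]
gripper_width: 0.0431
finger_force: 41.5
```

Call:
arm_command:
  motion:
    - {"delta_pos": [0,0,0.12],"roll": 0}
    - {"delta_pos": [-0.4,0.034,0],"roll": 0}
    - {"delta_pos": [-0.9,0.076,0],"roll": 0}
    - {"delta_pos": [-0.9,0.076,0],"roll": 0}
    - {"delta_pos": [-0.9,0.076,0],"roll": 0}
    - {"delta_pos": [-0.9,0.076,0],"roll": 0}
    - {"delta_pos": [-0.9,0.076,0],"roll": 0}
    - {"delta_pos": [-0.9,0.076,0],"roll": 0}
    - {"delta_pos": [-0.9,0.076,0],"roll": 0}
    - {"delta_pos": [-0.9,0.076,0],"roll": 0}

```text
clock: 5.98
eef_pos: [0.4301, 0.2521, 0.0086]
tool_rot: [3.141, 0.0, -0.083]
ft_force: [0.9, 0.4, -2.4]
gripper_width: 0.0432
finger_force: 40.7
```

Call:
arm_command:
  motion:
    - {"delta_pos": [-0.6,0.05,0],"roll": 0}
    - {"delta_pos": [-0.3,0.025,0],"roll": 0}
    - {"delta_pos": [0,0,-0.15],"roll": 0}
    - {"delta_pos": [0,0,0],"roll": 0}
    - {"delta_pos": [0,0,0],"roll": 0}

```text
clock: 6.4
eef_pos: [0.413, 0.2538, 0.0063]
tool_rot: [3.141, 0.002, -0.082]
ft_force: [-11.8, 2.3, 17.3]
gripper_width: 0.0433
finger_force: 42.8
```

Call:
arm_command:
  motion:
    - {"delta_pos": [0,0,0.1],"roll": 0}
    - {"delta_pos": [0,0,0],"roll": 0}
    - {"delta_pos": [0,0,0],"roll": 0}
    - {"delta_pos": [0,0,0],"roll": 0}
    - {"delta_pos": [0,0,0.5],"roll": 0}
    - {"delta_pos": [0,0,1],"roll": 0}
    - {"delta_pos": [0,0,1],"roll": 0}
    - {"delta_pos": [0,0,1],"roll": 0}
    - {"delta_pos": [0,0,1],"roll": 0}
    - {"delta_pos": [0,0,0],"roll": 0}
  hand: 0.8

```text
clock: 7.23
eef_pos: [0.4154, 0.2545, 0.1015]
tool_rot: [-3.139, -0.005, -0.083]
ft_force: [0.8, 1.0, 1.5]
gripper_width: 0.0684
finger_force: 0.0
```

```bash
python3 - <<'E'
from h import *
d=snap('wrist'); save(d,'w2.png'); s=manip.sense(); print(s['eef_pos'],s['tool_rot'])
d=snap('top'); save(d,'top2.png')
E
```

```text
[0.41479523 0.25418668 0.09979952] [-3.13957389 -0.0033695  -0.08260197]
```

View pics/w2.png

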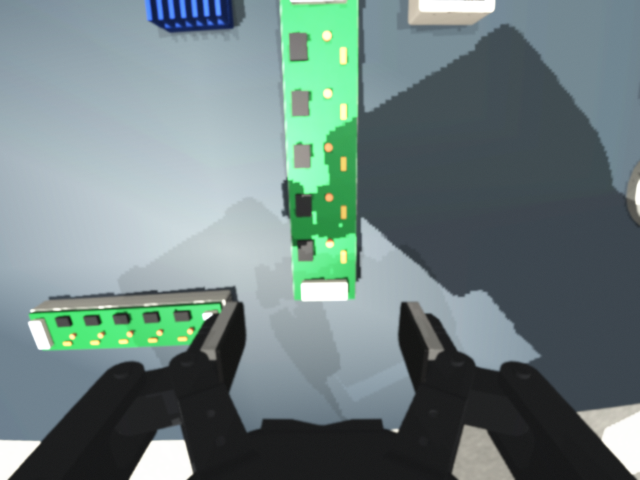

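The module lies free and clear of the rack: the near end is at (294..356,300), and the board sides reach (281,5) and (359,5) at the top of the image.

```bash
python3 - <<'E'
from h import *
d=load('w2.png')
p=world(d,[(294,300),(356,300),(281,5),(359,5)],.028);print(p)
n,f=(p[0]+p[1])/2,(p[2]+p[3])/2; u=(f-n)/np.linalg.norm(f-n)
print('yaw',np.degrees(np.arctan2(u[1],u[0])),'centre',n+.1*u)
h=load('top2.png'); c=h['color'].astype(int)
g=(c[...,1]>c[...,0]+40)&(c[...,1]>c[...,2]+40); g[:,:205]=0; g[275:]=0
v,x=np.nonzero(g); w=world(h,np.c_[x,v],.028); w=w[(w[:,1]>.15)&(w[:,1]<.32)]
print('top',cv2.minAreaRect(w[:,:2].astype(np.float32)*1000))
E
```

```text
[[0.38416418 0.27463389 0.028     ]
 [0.38065299 0.23182122 0.028     ]
 [0.56298934 0.26291121 0.028     ]
 [0.55941495 0.22035782 0.028     ]]
yaw -3.7098859733461502 centre [0.48219903 0.24675711 0.028     ]
top ((513.8260498046875, 245.50596618652344), (44.0293083190918, 126.73377990722656), 86.6972427368164)
```

Call:
arm_command:
  motion:
    - {"delta_pos": [0.84,-0.09,0],"roll": 0.2}
    - {"delta_pos": [0.84,-0.09,0],"roll": 0}
    - {"delta_pos": [0.84,-0.09,0],"roll": 0}
    - {"delta_pos": [0.84,-0.09,0],"roll": 0}
    - {"delta_pos": [0,0,-1],"roll": 0}
    - {"delta_pos": [0,0,-1],"roll": 0}
    - {"delta_pos": [0,0,-1],"roll": 0}
    - {"delta_pos": [0,0,-1],"roll": 0}
    - {"delta_pos": [0,0,-0.5],"roll": 0}
    - {"delta_pos": [0,0,0],"roll": 0}

```text
clock: 8.17
eef_pos: [0.4794, 0.2458, 0.0052]
tool_rot: [3.14, 0.004, -0.065]
ft_force: [-0.4, -0.6, -0.7]
gripper_width: 0.0685
finger_force: 0.0
```

Call:
arm_command:
  motion:
    - {"delta_pos": [0,0,0],"roll": 0}
    - {"delta_pos": [0,0,0],"roll": 0}
    - {"delta_pos": [0,0,0],"roll": 0}
    - {"delta_pos": [0,0,0],"roll": 0}
    - {"delta_pos": [0,0,0],"roll": 0}
    - {"delta_pos": [0,0,0],"roll": 0}
  hand: 0.3
  force: 60

```text
clock: 8.67
eef_pos: [0.4817, 0.2469, 0.009]
tool_rot: [-3.141, -0.002, -0.065]
ft_force: [-1.8, 0.4, 6.1]
gripper_width: 0.0428
finger_force: 62.3
```

Call:
arm_command:
  motion:
    - {"delta_pos": [0,0,0.3],"roll": 0}
    - {"delta_pos": [0,0,0.6],"roll": 0}
    - {"delta_pos": [0,0,1],"roll": 0}
    - {"delta_pos": [0,0,1],"roll": 0}
    - {"delta_pos": [0,0,1],"roll": 0}
    - {"delta_pos": [0,0,1],"roll": 0}
    - {"delta_pos": [0,0,1],"roll": 0}
    - {"delta_pos": [0,0,1],"roll": 0}
    - {"delta_pos": [0,0,1],"roll": 0}
    - {"delta_pos": [0,0,1],"roll": 0}

```text
clock: 9.5
eef_pos: [0.4806, 0.2463, 0.1877]
tool_rot: [-3.141, -0.0, -0.065]
ft_force: [0.9, 0.8, -2.7]
gripper_width: 0.0427
finger_force: 61.5
```

Call:
arm_command:
  motion:
    - {"delta_pos": [-0.2,-0.5,0.4],"roll": 0}
    - {"delta_pos": [-0.2,-0.96,0.4],"roll": 0}
    - {"delta_pos": [-0.2,-0.96,0.4],"roll": 0}
    - {"delta_pos": [-0.2,-0.96,0.2],"roll": 0}
    - {"delta_pos": [-0.2,-0.96,0],"roll": 0}
    - {"delta_pos": [-0.2,-0.96,0],"roll": 0}
    - {"delta_pos": [-0.2,-0.96,0],"roll": 0}
    - {"delta_pos": [-0.2,-0.96,0],"roll": 0}
    - {"delta_pos": [-0.2,-0.96,0],"roll": 0}
    - {"delta_pos": [-0.2,-0.96,0],"roll": 0}

```text
clock: 10.33
eef_pos: [0.4397, 0.0623, 0.2136]
tool_rot: [3.141, 0.001, -0.065]
ft_force: [0.2, -0.0, -2.8]
gripper_width: 0.0424
finger_force: 61.5
```

Call:
arm_command:
  motion:
    - {"delta_pos": [-0.2,-0.96,0],"roll": 0}
    - {"delta_pos": [-0.2,-0.96,0],"roll": 0}
    - {"delta_pos": [-0.2,-0.96,0],"roll": 0}
    - {"delta_pos": [-0.2,-0.96,0],"roll": 0}
    - {"delta_pos": [-0.2,-0.96,0],"roll": 0}
    - {"delta_pos": [-0.2,-0.96,0],"roll": 0}
    - {"delta_pos": [-0.2,-0.96,0],"roll": 0}
    - {"delta_pos": [-0.2,-0.96,0],"roll": 0}
    - {"delta_pos": [-0.2,-0.96,0],"roll": 0}
    - {"delta_pos": [-0.2,-0.96,0],"roll": 0}

```text
clock: 11.17
eef_pos: [0.3996, -0.1292, 0.2137]
tool_rot: [-3.142, 0.0, -0.065]
ft_force: [-0.9, 0.4, -3.2]
gripper_width: 0.0421
finger_force: 61.5
```

Call:
arm_command:
  motion:
    - {"delta_pos": [-0.2,-0.96,0],"roll": 0}
    - {"delta_pos": [-0.2,-0.96,0],"roll": 0}
    - {"delta_pos": [-0.2,-0.96,0],"roll": 0}
    - {"delta_pos": [-0.2,-0.96,0],"roll": 0}
    - {"delta_pos": [-0.2,-0.96,0],"roll": 0}
    - {"delta_pos": [0,-0.5,0],"roll": 0}
    - {"delta_pos": [0,0,0],"roll": 0}
    - {"delta_pos": [0,0,0],"roll": 0}

```text
clock: 11.83
eef_pos: [0.3805, -0.234, 0.2136]
tool_rot: [-3.141, 0.0, -0.066]
ft_force: [-0.4, -0.1, -2.4]
gripper_width: 0.0423
finger_force: 61.6
```

```bash
python3 - <<'E'
from h import *
d=snap('wrist'); save(d,'w3.png'); s=manip.sense(); print(s['eef_pos'],s['tool_rot'])
E
```

```text
[ 0.38063    -0.23358546  0.21356601] [-3.14102734e+00  4.25462220e-04 -6.52656771e-02]
```

View pics/w3.png

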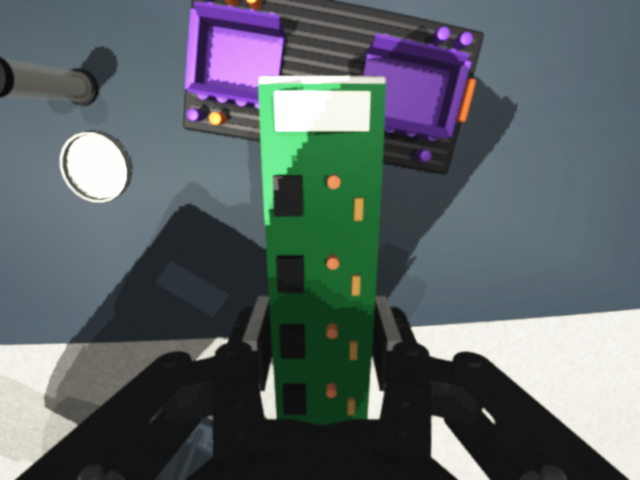

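The module is held centrally with its far end at (259..385,78). The fixed jaw is at (237,55), the sliding jaw at (415,90) and the orange tab at (467,100). I'll enlarge the holder.

```bash
python3 - <<'E'
from h import *
c=load('w3.png')['color'][:,:,::-1]
cv2.imwrite('pics/crop3.png',cv2.resize(c[0:180,175:495],None,fx=2.5,fy=2.5,interpolation=cv2.INTER_CUBIC))
E
```

```text
(no output)
```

View pics/crop3.png

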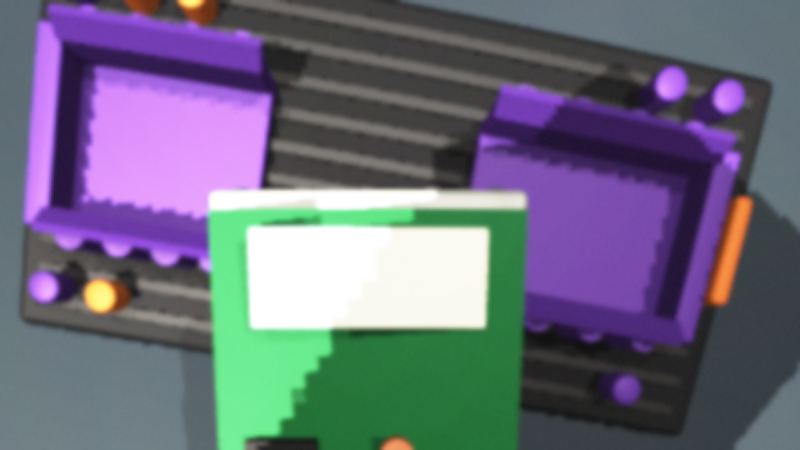

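```bash
python3 - <<'E'
from h import *
from scipy.optimize import least_squares
d=load('w3.png'); C=lambda p:[(175+x/2.5-.3,y/2.5-.3) for x,y in p]
P=np.r_[world(d,C([(22,320),(682,432),(770,82)]),.014),world(d,C([(275,93),(478,150)]),.026)][:,:2]
Q=np.array([(-.122,-.065),(.138,-.065),(.138,.065),(-.036,.0245),(.036,.0245)])
W=np.array([[1,1]]*4+[[0,1]])
f=lambda p:(((P-p[:2])@np.array([[np.cos(p[2]),-np.sin(p[2])],[np.sin(p[2]),np.cos(p[2])]])-Q)*W).ravel()
s=least_squares(f,[.504,-.241,-1.8]); p=s.x
print('holder',p[:2],np.degrees(p[2]),'\nres mm',(s.fun*1000).reshape(-1,2).round(1))
A=np.array([[np.cos(p[2]),-np.sin(p[2])],[np.sin(p[2]),np.cos(p[2])]])
h=lambda uv,z:((world(d,C(uv),z)[:,:2]-p[:2])@A*1000).round(1)
print('tab top',h([(752,200),(728,303)],.056)); print('slid floor edge',h([(478,150)],.026)); print('fixed wall top',h([(50,8),(28,228)],.064))
m=world(d,[(259,80),(385,80),(272,350),(371,350)],.2136-.009+.022); print('module pts',m)
n,fa=(m[2]+m[3])/2,(m[0]+m[1])/2;u=fa-n;print(np.degrees(np.arctan2(u[1],u[0])),'end',fa,'centre',fa-.1*u/np.linalg.norm(u))
E
```

```text
holder [ 0.50296126 -0.24257599] -103.52586505081729 
res mm [[ 1.9  1.4]
 [-0.9  2.6]
 [-2.3 -1.1]
 [ 1.2  1.5]
 [ 0.  -4.5]]
tab top [[124.   16.6]
 [125.1 -15.7]]
slid floor edge [[36.8 20. ]]
fixed wall top [[ -99.4   31.5]
 [-101.2  -31.7]]
module pts [[ 0.47892375 -0.22085392  0.2266    ]
 [ 0.47605344 -0.26408626  0.2266    ]
 [ 0.37002315 -0.21324205  0.2266    ]
 [ 0.36712007 -0.25683922  0.2266    ]]
-3.9022197337347713 end [ 0.4774886  -0.24247009  0.2266    ] centre [ 0.37772043 -0.2356647   0.2266    ]
```

```bash
python3 - <<'E'
from h import *
p=np.array([.503,-.2426]);t=np.radians(-103.5)
A=np.array([[np.cos(t),-np.sin(t)],[np.sin(t),np.cos(t)]])
for n in('w3.png','top0.png'):
    d=load(n); v,u=np.mgrid[0:300,0:640]; u,v=u.ravel(),v.ravel()
    g=d['depth'][v,u]>0; w=world(d,np.c_[u,v][g]); h=np.c_[(w[:,:2]-p)@A,w[:,2]]*1000
    rng=4
    for name,a,b,lo,hi,xs in [('y~0',0,1,-8,18,range(-124,140,rng)),('x-80..-50',1,0,-80,-50,range(-48,50,rng)),('x50..90',1,0,55,90,range(-48,50,rng))]:
        print(n,name)
        out=[]
        for x in xs:
            k=(h[:,a]>=x)&(h[:,a]<x+rng)&(h[:,b]>lo)&(h[:,b]<hi)&(h[:,2]<90)
            out.append(f"{x}:{np.median(h[k,2]):.0f}" if k.any() else f"{x}:-")
        print(' '.join(out))
E
```

```text
w3.png y~0
-124:- -120:- -116:- -112:49 -108:50 -104:49 -100:29 -96:26 -92:26 -88:26 -84:26 -80:26 -76:26 -72:26 -68:26 -64:26 -60:26 -56:26 -52:26 -48:26 -44:27 -40:26 -36:15 -32:15 -28:15 -24:15 -20:15 -16:15 -12:15 -8:15 -4:15 0:15 4:15 8:15 12:15 16:15 20:15 24:14 28:15 32:15 36:26 40:26 44:27 48:27 52:26 56:27 60:27 64:27 68:27 72:27 76:27 80:26 84:26 88:26 92:27 96:27 100:27 104:27 108:36 112:51 116:52 120:56 124:55 128:- 132:- 136:-
w3.png x-80..-50
-48:15 -44:15 -40:14 -36:45 -32:63 -28:59 -24:27 -20:26 -16:26 -12:26 -8:26 -4:26 0:26 4:26 8:26 12:26 16:26 20:26 24:51 28:63 32:63 36:52 40:- 44:16 48:15
w3.png x50..90
-48:15 -44:15 -40:15 -36:52 -32:63 -28:59 -24:26 -20:26 -16:26 -12:27 -8:27 -4:27 0:26 4:26 8:27 12:27 16:26 20:26 24:52 28:63 32:62 36:52 40:- 44:15 48:15
top0.png y~0
-124:15 -120:12 -116:14 -112:38 -108:48 -104:49 -100:27 -96:24 -92:27 -88:26 -84:27 -80:28 -76:27 -72:25 -68:29 -64:25 -60:25 -56:27 -52:26 -48:26 -44:24 -40:24 -36:18 -32:13 -28:13 -24:16 -20:13 -16:15 -12:12 -8:14 -4:14 0:16 4:13 8:13 12:15 16:13 20:15 24:14 28:14 32:23 36:26 40:28 44:25 48:26 52:28 56:27 60:27 64:27 68:26 72:25 76:27 80:27 84:26 88:28 92:27 96:24 100:26 104:27 108:41 112:51 116:53 120:56 124:49 128:- 132:15 136:3
top0.png x-80..-50
-48:14 -44:15 -40:14 -36:15 -32:51 -28:61 -24:57 -20:28 -16:28 -12:26 -8:27 -4:26 0:26 4:25 8:25 12:28 16:26 20:26 24:28 28:57 32:64 36:54 40:17 44:16 48:17
top0.png x50..90
-48:15 -44:16 -40:15 -36:17 -32:53 -28:62 -24:56 -20:26 -16:26 -12:28 -8:27 -4:24 0:26 4:27 8:27 12:26 16:28 20:26 24:34 28:61 32:64 36:53 40:17 44:14 48:13
```

Call:
arm_command:
  motion:
    - {"delta_pos": [0.361,-0.036,0],"roll": 0.945}
    - {"delta_pos": [0.361,-0.036,0],"roll": 0.945}
    - {"delta_pos": [0.361,-0.036,0],"roll": 0.945}
    - {"delta_pos": [0.361,-0.036,0],"roll": 0.945}
    - {"delta_pos": [0.361,-0.036,0],"roll": 0.945}
    - {"delta_pos": [0.361,-0.036,0],"roll": 0.945}
    - {"delta_pos": [0.361,-0.036,0],"roll": 0.945}
    - {"delta_pos": [0.361,-0.036,0],"roll": 0.945}
    - {"delta_pos": [0.361,-0.036,0],"roll": 0.945}

```text
clock: 12.63
eef_pos: [0.4463, -0.2395, 0.2136]
tool_rot: [-3.141, 0.0, 0.683]
ft_force: [-0.0, 0.4, -2.3]
gripper_width: 0.042
finger_force: 61.6
```

Call:
arm_command:
  motion:
    - {"delta_pos": [0.361,-0.036,0],"roll": 0.945}
    - {"delta_pos": [0.361,-0.036,0],"roll": 0.945}
    - {"delta_pos": [0.361,-0.036,0],"roll": 0.945}
    - {"delta_pos": [0.361,-0.036,0],"roll": 0.945}
    - {"delta_pos": [0.361,-0.036,0],"roll": 0.945}
    - {"delta_pos": [0.361,-0.036,0],"roll": 0.945}
    - {"delta_pos": [0.361,-0.036,0],"roll": 0.945}
    - {"delta_pos": [0.361,-0.036,0],"roll": 0.945}
    - {"delta_pos": [0,0,0],"roll": 0}

```text
clock: 13.38
eef_pos: [0.5046, -0.2454, 0.2136]
tool_rot: [3.142, -0.0, 1.342]
ft_force: [-0.2, -0.2, -3.1]
gripper_width: 0.0423
finger_force: 61.6
```

Call:
arm_command:
  motion:
    - {"delta_pos": [0,0,-0.87],"roll": 0}
    - {"delta_pos": [0,0,-0.87],"roll": 0}
    - {"delta_pos": [0,0,-0.87],"roll": 0}
    - {"delta_pos": [0,0,-0.87],"roll": 0}
    - {"delta_pos": [0,0,-0.87],"roll": 0}
    - {"delta_pos": [0,0,-0.87],"roll": 0}
    - {"delta_pos": [0,0,-0.87],"roll": 0}
    - {"delta_pos": [0,0,0],"roll": 0}
    - {"delta_pos": [0,0,0],"roll": 0}

```text
clock: 14.13
eef_pos: [0.5032, -0.2457, 0.0917]
tool_rot: [-3.14, -0.001, 1.336]
ft_force: [-0.1, 0.1, -2.2]
gripper_width: 0.0423
finger_force: 62.1
```

```bash
python3 - <<'E'
from h import *
d=snap('wrist'); save(d,'w4.png'); s=manip.sense(); print(s['eef_pos'],s['tool_rot'])
save(snap('scene'),'s4.png')
E
```

```text
[ 0.50382648 -0.24614267  0.09256598] [ 3.14147082e+00 -9.23832276e-07  1.33599212e+00]
```

View pics/w4.png

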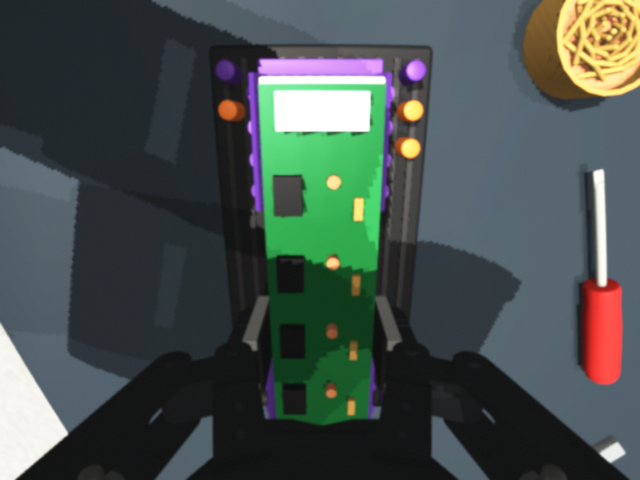

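The module is straight over the holder. The plate's far edge is at (210..433,46), the module end at (259..385,78), and the jaw walls at about 250 and 391. I'll put numbers on it.

```bash
python3 - <<'E'
from h import *
d=load('w4.png'); s=np.array([.50383,-.24614]); t=np.radians(-103.45)
A=np.array([[np.cos(t),-np.sin(t)],[np.sin(t),np.cos(t)]])
f=lambda uv,z:((world(d,uv,z)[:,:2]-s)@A*1000).round(1).tolist()
print('plate far corners',f([(211,47),(432,47)],.014))
print('plate sides low',f([(228,240),(412,240)],.014))
print('module end',f([(259,80),(385,80)],.0926-.009+.022),'near',f([(268,330),(377,330)],.0926-.009+.022))
v,u=np.mgrid[0:230,200:450]; u,v=u.ravel(),v.ravel(); g=d['depth'][v,u]>0
w=world(d,np.c_[u,v][g]); h=np.c_[(w[:,:2]-s)@A,w[:,2]]*1000
for lo,hi in((-100,-75),(-75,-45)):
  for nm,k in [('wall',(h[:,2]>58)&(h[:,2]<68)),('module',(h[:,2]>95)&(h[:,2]<125))]:
    q=h[k&(h[:,0]>lo)&(h[:,0]<hi)]
    if len(q):
      y=q[:,1]; print(lo,nm,len(q),'neg',np.percentile(y[y<0],[2,98]).round(1) if (y<0).any() else '','pos',np.percentile(y[y>0],[2,98]).round(1) if (y>0).any() else '')
k=(abs(h[:,1])<15)&(h[:,0]<-80)
for z0,z1 in((45,52),(95,125)): q=h[k&(h[:,2]>z0)&(h[:,2]<z1)]; print('endwall/module x range',z0,np.percentile(q[:,0],[1,99]).round(1) if len(q) else None, np.median(q[:,2]) if len(q) else None)
E
```

```text
plate far corners [[-123.9, -63.5], [-123.8, 63.4]]
plate sides low [[-7.1, -62.6], [-7.1, 60.3]]
module end [[-95.3, -21.2], [-95.2, 21.9]] near [[3.1, -22.8], [3.0, 23.9]]
-100 wall 797 neg [-33.4 -29.1] pos [29.  31.5]
-100 module 8283 neg [-20.3  -0.6] pos [ 0.4 20.9]
-75 wall 826 neg [-33.5 -29.2] pos [29.2 31.6]
-75 module 9925 neg [-20.4  -0.4] pos [ 0.3 20.8]
endwall/module x range 45 [-111.6 -103.7] 50.415562731463275
endwall/module x range 95 [-96.7 -80. ] 116.72965666026735
```

Call:
arm_command:
  motion:
    - {"delta_pos": [0.023,0.097,-0.4],"roll": 0}
    - {"delta_pos": [0,0,-0.4],"roll": 0}
    - {"delta_pos": [0,0,-0.4],"roll": 0}
    - {"delta_pos": [0,0,-0.4],"roll": 0}
    - {"delta_pos": [0,0,-0.4],"roll": 0}
    - {"delta_pos": [0,0,-0.3],"roll": 0}
    - {"delta_pos": [0,0,0],"roll": 0}

```text
clock: 14.82
eef_pos: [0.5035, -0.2442, 0.0443]
tool_rot: [-3.139, -0.001, 1.337]
ft_force: [-0.3, 0.0, -2.5]
gripper_width: 0.0425
finger_force: 62.0
```

Call:
arm_command:
  motion:
    - {"delta_pos": [0,0,-0.2],"roll": 0}
    - {"delta_pos": [0,0,-0.15],"roll": 0}
    - {"delta_pos": [0,0,0],"roll": 0}
    - {"delta_pos": [0,0,0],"roll": 0}

```text
clock: 15.15
eef_pos: [0.5042, -0.2446, 0.0389]
tool_rot: [3.142, 0.0, 1.337]
ft_force: [-0.7, 0.1, -3.3]
gripper_width: 0.042
finger_force: 62.1
```

Call:
arm_command:
  motion:
    - {"delta_pos": [0,0,-0.1],"roll": 0}
    - {"delta_pos": [0,0,-0.1],"roll": 0}
    - {"delta_pos": [0,0,0],"roll": 0}
    - {"delta_pos": [0,0,0],"roll": 0}

```text
clock: 15.48
eef_pos: [0.5043, -0.2447, 0.035]
tool_rot: [3.141, 0.0, 1.337]
ft_force: [0.2, -0.3, -0.9]
gripper_width: 0.0424
finger_force: 62.3
```

Call:
arm_command:
  motion:
    - {"delta_pos": [0,0,-0.1],"roll": 0}
    - {"delta_pos": [0,0,0],"roll": 0}
    - {"delta_pos": [0,0,0],"roll": 0}

```text
clock: 15.73
eef_pos: [0.5044, -0.2447, 0.0349]
tool_rot: [3.141, 0.0, 1.337]
ft_force: [-8.8, 4.1, 26.1]
gripper_width: 0.0425
finger_force: 65.3
```

Call:
arm_command:
  motion:
    - {"delta_pos": [0,0,0.1],"roll": 0}
    - {"delta_pos": [0,0,0],"roll": 0}

```text
clock: 15.9
eef_pos: [0.5043, -0.2446, 0.0353]
tool_rot: [3.141, 0.0, 1.337]
ft_force: [-0.8, -0.5, -2.4]
gripper_width: 0.0424
finger_force: 62.1
```

Call:
arm_command:
  motion:
    - {"delta_pos": [0,0,0],"roll": 0}
    - {"delta_pos": [0,0,0],"roll": 0}
    - {"delta_pos": [0,0,0],"roll": 0}
    - {"delta_pos": [0,0,0],"roll": 0}
    - {"delta_pos": [0,0,0.4],"roll": 0}
    - {"delta_pos": [0,0,1],"roll": 0}
    - {"delta_pos": [0,0,1],"roll": 0}
    - {"delta_pos": [0,0,1],"roll": 0}
    - {"delta_pos": [0,0,1],"roll": 0}
    - {"delta_pos": [0,0,0],"roll": 0}
  hand: 0.7

```text
clock: 16.73
eef_pos: [0.5058, -0.2455, 0.1271]
tool_rot: [3.136, 0.002, 1.337]
ft_force: [1.1, 0.0, -0.2]
gripper_width: 0.0593
finger_force: 0.0
```

```bash
python3 - <<'E'
from h import *
d=snap('wrist'); save(d,'w5.png'); s=manip.sense(); print(s['eef_pos'],s['tool_rot'])
E
```

```text
[ 0.50514851 -0.2450998   0.12521473] [3.13769808e+00 1.20684419e-03 1.33697497e+00]
```

View pics/w5.png

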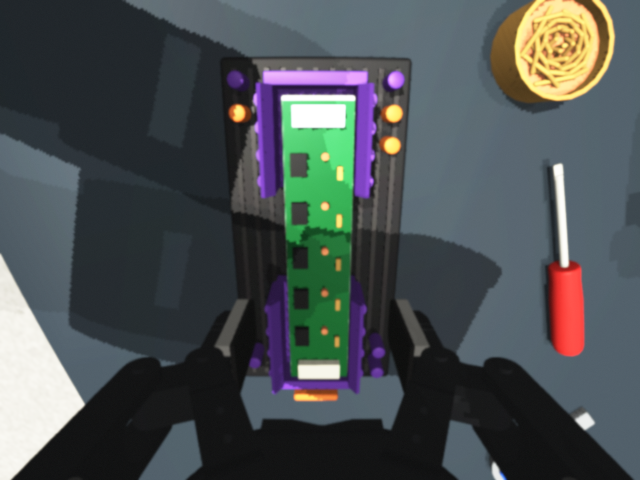

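The module is down in both jaws. The near end wall is at (315,385) and the tab at (315,396). Next I check its level and get the hand ready to push the tab.

```bash
python3 - <<'E'
from h import *
d=load('w5.png'); s=np.array([.5047,-.2425]); t=np.radians(-103.45)
A=np.array([[np.cos(t),-np.sin(t)],[np.sin(t),np.cos(t)]])
f=lambda uv,z=None:(np.c_[(world(d,uv,z)[:,:2]-s)@A,world(d,uv,z)[:,2]]*1000).round(1).tolist()
print('board',f([(288,140),(348,140),(293,350),(345,350),(320,250)]))
print('ends',f([(281,98),(355,98)],.048),'tab',f([(295,401),(337,401)],.056))
E
```

```text
board [[-68.6, -17.1, 54.8], [-68.5, 18.7, 53.2], [78.7, -17.9, 55.0], [79.3, 20.1, 54.3], [1.1, 1.9, 54.6]]
ends [[-92.6, -21.2, 48.0], [-92.6, 22.8, 48.0]] tab [[125.4, -17.6, 56.0], [125.5, 15.0, 56.0]]
```

Call:
arm_command:
  motion:
    - {"delta_pos": [-0.228,-0.925,0],"roll": 0}
    - {"delta_pos": [-0.228,-0.925,0],"roll": 0}
    - {"delta_pos": [-0.228,-0.925,0],"roll": 0}
    - {"delta_pos": [-0.228,-0.925,0],"roll": 0}
    - {"delta_pos": [-0.228,-0.925,0],"roll": 0}
    - {"delta_pos": [-0.228,-0.925,0],"roll": 0}
    - {"delta_pos": [-0.228,-0.925,0],"roll": 0}
    - {"delta_pos": [-0.228,-0.925,0],"roll": 0}
    - {"delta_pos": [0,0,0],"roll": 0}
  hand: 0

```text
clock: 17.53
eef_pos: [0.4666, -0.395, 0.1221]
tool_rot: [-3.141, 0.0, 1.335]
ft_force: [0.2, 0.3, 0.1]
gripper_width: -0.0001
finger_force: 0.0
```

Call:
arm_command:
  motion:
    - {"delta_pos": [0,0,-1],"roll": 0}
    - {"delta_pos": [0,0,-1],"roll": 0}
    - {"delta_pos": [0,0,-1],"roll": 0}
    - {"delta_pos": [0,0,-1],"roll": 0}
    - {"delta_pos": [0,0,-0.7],"roll": 0}
    - {"delta_pos": [0,0,0],"roll": 0}
    - {"delta_pos": [0,0,0],"roll": 0}

```text
clock: 18.12
eef_pos: [0.4675, -0.3921, 0.0285]
tool_rot: [-3.14, -0.001, 1.337]
ft_force: [0.4, 0.8, -0.2]
gripper_width: -0.0001
finger_force: 0.0
```

Call:
arm_command:
  motion:
    - {"delta_pos": [0.035,0.146,0],"roll": 0}
    - {"delta_pos": [0.035,0.146,0],"roll": 0}
    - {"delta_pos": [0.035,0.146,0],"roll": 0}
    - {"delta_pos": [0.035,0.146,0],"roll": 0}
    - {"delta_pos": [0,0,0],"roll": 0}
    - {"delta_pos": [0,0,0],"roll": 0}

```text
clock: 18.62
eef_pos: [0.4707, -0.3808, 0.0292]
tool_rot: [3.141, 0.0, 1.337]
ft_force: [-0.1, -0.3, 0.7]
gripper_width: -0.0
finger_force: 0.0
```

Call:
arm_command:
  motion:
    - {"delta_pos": [0.023,0.097,0],"roll": 0}
    - {"delta_pos": [0.023,0.097,0],"roll": 0}
    - {"delta_pos": [0.023,0.097,0],"roll": 0}
    - {"delta_pos": [0,0,0],"roll": 0}

```text
clock: 18.95
eef_pos: [0.4719, -0.3747, 0.0288]
tool_rot: [-3.141, -0.0, 1.337]
ft_force: [0.5, -0.3, 0.7]
gripper_width: -0.0
finger_force: 0.0
```

Call:
arm_command:
  motion:
    - {"delta_pos": [0.023,0.097,0],"roll": 0}
    - {"delta_pos": [0.023,0.097,0],"roll": 0}
    - {"delta_pos": [0.023,0.097,0],"roll": 0}
    - {"delta_pos": [0,0,0],"roll": 0}

```text
clock: 19.28
eef_pos: [0.4733, -0.3691, 0.0289]
tool_rot: [3.141, 0.0, 1.337]
ft_force: [0.8, 0.3, -0.1]
gripper_width: -0.0001
finger_force: 0.2
```

Call:
arm_command:
  motion:
    - {"delta_pos": [0.023,0.097,0],"roll": 0}
    - {"delta_pos": [0.012,0.048,0],"roll": 0}
    - {"delta_pos": [0,0,0],"roll": 0}

```text
clock: 19.53
eef_pos: [0.474, -0.3662, 0.0289]
tool_rot: [3.142, 0.0, 1.337]
ft_force: [-0.2, -0.7, -0.9]
gripper_width: -0.0002
finger_force: 0.8
```

Call:
arm_command:
  motion:
    - {"delta_pos": [0.012,0.048,0],"roll": 0}
    - {"delta_pos": [0.012,0.048,0],"roll": 0}
    - {"delta_pos": [0,0,0],"roll": 0}

```text
clock: 19.78
eef_pos: [0.4745, -0.3643, 0.0289]
tool_rot: [3.142, -0.0, 1.337]
ft_force: [-0.6, -1.9, -0.2]
gripper_width: 0.0001
finger_force: 1.0
```

Call:
arm_command:
  motion:
    - {"delta_pos": [0.012,0.048,0],"roll": 0}
    - {"delta_pos": [0.012,0.048,0],"roll": 0}
    - {"delta_pos": [0.012,0.048,0],"roll": 0}
    - {"delta_pos": [0,0,0],"roll": 0}

```text
clock: 20.12
eef_pos: [0.475, -0.3624, 0.0289]
tool_rot: [3.141, 0.002, 1.337]
ft_force: [-3.9, -8.8, -1.6]
gripper_width: 0.0001
finger_force: 4.7
```

Call:
arm_command:
  motion:
    - {"delta_pos": [0.012,0.048,0],"roll": 0}
    - {"delta_pos": [0.012,0.048,0],"roll": 0}
    - {"delta_pos": [0,0,0],"roll": 0}

```text
clock: 20.37
eef_pos: [0.4751, -0.3623, 0.0291]
tool_rot: [3.14, 0.004, 1.337]
ft_force: [-7.3, -21.1, -5.3]
gripper_width: -0.0
finger_force: 11.0
```

Call:
arm_command:
  motion:
    - {"delta_pos": [0.012,0.048,0],"roll": 0}
    - {"delta_pos": [0.012,0.048,0],"roll": 0}
    - {"delta_pos": [0,0,0],"roll": 0}

```text
clock: 20.62
eef_pos: [0.4751, -0.3623, 0.0292]
tool_rot: [3.139, 0.007, 1.337]
ft_force: [-13.1, -32.3, -9.0]
gripper_width: -0.0
finger_force: 17.4
```

Call:
arm_command:
  motion:
    - {"delta_pos": [-0.1,-0.42,0],"roll": 0}
    - {"delta_pos": [-0.2,-0.84,0],"roll": 0}
    - {"delta_pos": [-0.2,-0.84,0],"roll": 0}
    - {"delta_pos": [0,0,1],"roll": 0}
    - {"delta_pos": [0,0,1],"roll": 0}
    - {"delta_pos": [0,0,1],"roll": 0}
    - {"delta_pos": [0,0,1],"roll": 0}
    - {"delta_pos": [0,0,1],"roll": 0}
    - {"delta_pos": [0,0,1],"roll": 0}
    - {"delta_pos": [0,0,0],"roll": 0}

```text
clock: 21.45
eef_pos: [0.4673, -0.4011, 0.1529]
tool_rot: [3.137, 0.003, 1.337]
ft_force: [-0.1, -1.2, 0.7]
gripper_width: -0.0
finger_force: 0.0
```

```bash
python3 - <<'E'
from h import *
d=snap('wrist'); save(d,'w6.png'); s=manip.sense(); print(s['eef_pos'],s['ft_force'])
E
```

```text
[ 0.46673976 -0.40051256  0.15083118] [ 0.14023931  0.17899415 -1.04521679]
```

View pics/w6.png

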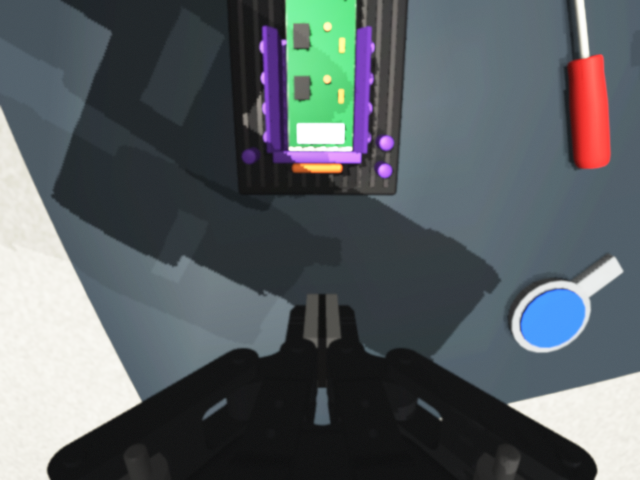

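The sliding jaw's end wall (318,157) now sits tight against the module end (320,150). The tab is at (318,172) and the plate edge at v=193. One check of jaw travel before handing in.

```bash
python3 - <<'E'
from h import *
d=load('w6.png'); s=np.array([.5047,-.2425]); t=np.radians(-103.45)
A=np.array([[np.cos(t),-np.sin(t)],[np.sin(t),np.cos(t)]])
f=lambda uv,z:((world(d,uv,z)[:,:2]-s)@A*1000).round(1).tolist()
print('tab (114 wanted)',f([(318,173.5)],.056),'plate end (138)',f([(318,194)],.014),'mod end',f([(320,152)],.048))
E
```

```text
tab (114 wanted) [[115.0, -0.7]] plate end (138) [[137.4, -1.0]] mod end [[101.3, 0.6]]
```

```bash
python3 -c "
from h import *
print(manip.close_job())"
```

```text
the job is handed in; nothing more can be done
None
```

The module is seated level in both jaws with the sliding jaw pushed to a hard stop against it (tab measured at 115 mm, 114 mm expected); I let go and handed the job in at about 21.5 s, but the hand-in gave no verdict.

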